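# Set the slotted stop of a drilling jig and clamp it

## Robot

A 7-joint arm with a two-finger parallel gripper is mounted at the origin on the work surface; the furniture and walls round the work are solid. World frame = base frame: x ahead of the robot, y to its left, z up, the work surface at z = 0. Lengths are in m, angles in rad, forces in N, time in s.
With the tool pointing down it reaches from about 0.4 to 0.875 m from the base axis. Payload 19.3 kg.
Tool frame: the origin (TCP) lies at the very end of the fingers, on their centre line; the grasp point (between the pads) lies 19 mm behind it; z points along the fingers, y is the line along which they close (so a half turn about z gives the same grasp; the last joint's range is limited). The gripper opens to 85 mm and grips with 20 to 120 N. Pads are 22 mm wide; open, the fingers measure 114 mm over their backs; the gripper's body (76 mm by 85 mm) begins 54 mm behind the grasp point. The pads swing forward as they close: fully open they stand 13 mm farther back than shut.
Start: joints at [1.202, 0.521, -0.036, 1.599, 0.021, 1.021, -0.113], TCP at [0.184, -0.597, 0.231] pointing down, gripper open.
Joint ranges: [-2.91, 2.91], [-0.3, 2.13], [-1.5, 1.42], [0.17, 2.43], [-1.26, 4.41], [0.16, 1.93], [-2.52, 2.52]. Speed limits (rad/s): [1.89, 1.89, 2.39, 2.39, 3.01, 3.01, 3.01].

## Interface

Orientations are given as [roll, pitch, yaw] about the fixed x, y, z axes, in that order (R = Rz(yaw) Ry(pitch) Rx(roll)).
In Python, from workcell import bot gives the robot as it stands.
- The arm moves only by the tool servo_tool, never from a script. Its argument "plan" is a list of rows, each a list of 7 numbers: the finger opening in cm, from 0 to 8.54, then the shift along the tool's x, y, z in cm, then the turn, a rotation vector about the tool's x, y, z in degrees. In form: [[fingers, x, y, z, wx, wy, wz], ...]. A call has 1 to 10 rows; each row is the pose to reach, as a shift and turn from the pose commanded when the call began, along the tool's axes at that moment; what a row does not reach only later rows make up. A row lasts 1/10 s, in which the tool goes at most 50 mm and 8.59 degrees, less where a joint would pass 70% of its speed; a pose out of reach is approached as far as the arm can. A call with a gripper value outside its range is refused whole. The fingers move at their own pace and stop on an object; "force" is the grip in N (left out, the last holds). Time passes only in rows, so rows that repeat a pose let the fingers close. It gives the time, the measured TCP pose, the force, the opening and the grip force at its end, in the units of the state.
- bot.observe(): the state, without advancing time (a new reading comes with each control period).
- bot.grab_frame(name): name is "side" or "top"; returns a dict with "frame" (400x640x3 uint8, blue, green, red), "mtx" (3x3 intrinsics, pixels), "R" (3x3) and "t" (3): a world point X has camera coordinates R X + t. Camera axes: x right, y down, z forward; pixel columns grow to the right and rows downward; lengths in m; the calibration is good to about 2 mm. A picture is of the moment at which its call begins. There is no depth.
- bot.job_done(): hands the job in; it is judged then, once.
The state is a dict: "clock": time; "qpos": joint angles; "qd": joint speeds; "joint_efforts": joint torques, N m; "position": TCP position; "tool_rot": TCP orientation; "force": force on the tool from outside, world axes, zero at the start; "moment": the same for the moment, N m; "grip_width": finger opening in m; "finger_force": force on a finger pad.
Only numpy, scipy, OpenCV 4.12 (cv2) and the standard library are available. Lean on these libraries where they do the work, as an engineer would, in place of code of your own. Each camera call takes 0.05 s, during which the arm holds its last target. There are 200 camera calls.

## Task

Set up the drilling jig: slide its slotted stop along the bed so that it pushes the wood block up against the sprung end buffer and holds it gently nipped there, partly pressing the buffer in; the soft wood must never be squeezed hard. Only then turn the black clamp handle clockwise until it comes to its stop, and leave the block nipped, the handle tight and the things lying around undisturbed.

Things in the scene. Friction and masses are not known exactly. Their poses are not given: they have to be found in the camera images.
- jig: drilling jig, fixed to the bench: wooden bed 120 mm wide (its x), 438 mm long (its y, from -190 to +248 mm), 20 mm thick, with two aluminium guide rails along y (tops 31 mm above the bench, inner faces 63 mm apart). Origin on the bench under the bed's centre line; +y is the way the stop slides towards the block and the end buffer
- bed_end (a point): middle of the bed's top edge at the jig's +y end, 20 mm above the bench. The fixed end buffer stands near it: a dark steel post 54 mm wide, 50 mm high, with a round rubber plunger (36 mm across) facing -y, which springs in along +y by up to 5 mm, 6 N per mm. The plunger's face lies 50 to 100 mm before this point (jig y = 148 to 198 mm), each time elsewhere: look or feel for it
- stop: steel stop, 56 mm wide, guided on the jig to slide along its y only (travel 130 mm) with about 10 N of drag, which also holds it where it is left: slotted foot, upright face 45 mm high, rib behind it. Axes as the jig's; origin on the bed, in the plane of the face that meets the block. Let go, it keeps a nip of up to 10 N; a harder one springs partly back. Over 16 N on the block dents it
- stop_grip (a point): place to hold the stop: the middle of its upright rib, 60 mm above the bench. The rib is 10 mm thick (along the jig's x), 46 mm long (along y), its top 76 mm above the bench; free on both sides
- block: loose softwood block, 55 mm (x) by 90 mm (y) by 50 mm high, about 0.14 kg, lying on the bed between the rails, 12 to 50 mm in front of the stop's face and 8 to 76 mm short of the plunger. Origin at the centre of its underside, axes as the jig's to begin with
- handle_grip (a point): middle of the clamp handle's black grip bar, on the turning axis (vertical), 60 mm above the bench; the bar is 12 mm wide, 56 mm long and 28 mm high (46 to 74 mm above the bench); the point's y axis runs along the bar. The handle stands on the jig at y = -90 mm, on the bolt that passes through the stop's slot, and does not move along
- handle (a joint): angle of the clamp handle, rad, grows clockwise seen from above: 0 to 0.4 at the start (bar roughly along the jig's y: loose), 1.4 at its stop (bar nearly across the jig: tight); turns with about 0.2 N m of friction and stays where it is left
- tape_measure: tape measure, 34x88x62 mm, lying near the jig on the robot's side; not to be disturbed
- marker: marker pen, 17x139x17 mm, lying near the jig on the robot's side; not to be disturbed
- bolt: bolt, 52 mm tall, standing on its head behind the jig; not to be disturbed
There are look-alikes about, which are no part of the job. Leave any green or red look-alike of the block alone.

How it is judged:
On the way, in this order (a step that is already met when the one before it is completed fails the run):
1. with the handle still loose, the stop nips the block against the sprung buffer (contact force between stop and block above 3 N and value of joint handle below 0.7 rad), for 0.2 s.
2. the handle is turned clockwise to its stop, the block still nipped (value of joint handle above 1.3 rad and contact force between stop and block above 2.5 N), for 0.2 s.
At the end, for the whole second after the job is handed in: The block lies flat and square (within 0.06 rad) on the jig, at rest, nipped between the stop and the sprung buffer with at least 2.5 N, and the clamp handle stands within 0.1 rad of its stop (joint above 1.3) (all of step 2 and angle between the y axis of block and the y axis of jig, either way round below 0.06 rad and angle between block's own z axis and vertical below 0.06 rad and linear speed of block below 0.01 m/s); the robot touches nothing.
It fails at once if the stop squeezes the block with more than 16 N (contact force between stop and block above 16 N).
It fails at once if the robot's hand squeezes or shoves the block itself with more than 20 N (contact force between the fingers and block above 20 N).
It fails at once if a thing lying around is moved by more than 15 mm (distance of any of tape_measure, marker, bolt from where it was at the start of the episode above 0.015 m).
It also fails if it takes over 54 s, if anything falls off the work surface, if the arm or the gripper's body presses on something with over 40 N, if the wrist force passes 120 N, or if a joint passes its speed limit or range.

## Working session

There is one attempt and no reset: what is moved stays moved. The work goes in short steps, Python scripts to look and compute and a tool call to move; the robot and the scene stay as the last step left them, time stands still between calls to the robot, and variables do not carry over. Pictures are saved under pics/ and viewed, at most 10 in all, crops included, and the job is handed in when it is done.

Besides the shell and the picture viewer there is one more tool, called after "Request:" as a command line: name --pt "numbers of a row" for each row, then --argument value for the rest. servo_tool: Moves the arm, as the interface text tells. Its arguments: {"type":"object","properties":{"plan":{"type":"array","items":{"type":"array","items":{"type":"number"}}},"force":{"type":"number"}},"required":["plan"]}

```bash
mkdir -p pics; python3 - <<'E'
from workcell import bot
import cv2,pickle
o=bot.observe(); print(o)
d={}
for n in("side","top"):
    f=bot.grab_frame(n); d[n]=f; cv2.imwrite(f"pics/{n}0.png",f["frame"]); print(n,f["mtx"].tolist(),f["R"].tolist(),f["t"].tolist())
pickle.dump(d,open("f0.pkl","wb"))
E
```

```text
{'clock': 0.0, 'qpos': array([ 1.20178948,  0.5220109 , -0.03630302,  1.59995237,  0.02121438,
        1.02109627, -0.11280341]), 'qd': array([ 1.19102491e-03,  1.87510731e-05, -1.13627040e-04, -1.18763312e-03,
        7.63464460e-04,  9.55762607e-04,  1.44222002e-03]), 'joint_efforts': array([-6.21059407e-04, -9.27096605e+01,  1.97999641e+00, -3.69925153e+01,
        1.78013777e-02,  8.31759913e-03,  4.79518931e-06]), 'position': array([ 0.18384654, -0.59702649,  0.23074787]), 'tool_rot': array([-3.14051562e+00,  1.00031118e-04,  2.98778890e-01]), 'force': array([-0.04661879,  0.3562355 ,  0.30052455]), 'moment': array([ 0.02733301,  0.06447566, -0.04442031]), 'finger_force': 0.0, 'grip_width': 0.08549053838957502}
side [[399.67980027455116, 0.0, 315.69435654382596], [0.0, 399.67980027455116, 196.57807819518695], [0.0, 0.0, 1.0]] [[0.9993726793745109, 0.03541527101070845, -7.936654799977257e-05], [0.02017187372866495, -0.5710630397015767, -0.8206583334110915], [-0.02910916058710149, 0.8201419165400787, -0.5714191924532118]] [-0.5273573452974559, 0.10542736242408372, 1.0947039101686253]
top [[408.89068254166745, 0.0, 323.24907508881427], [0.0, 408.89068254166745, 194.37722064225403], [0.0, 0.0, 1.0]] [[0.026751873329411535, -0.9995945375550828, -0.009751808212200074], [-0.9851028056393863, -0.02470377188198832, -0.17018280164638255], [0.1698728924660331, 0.014159242382383887, -0.9853642556234623]] [0.09640389174367266, 0.5421592359028832, 0.9002881429718178]
```

View pics/top0.png

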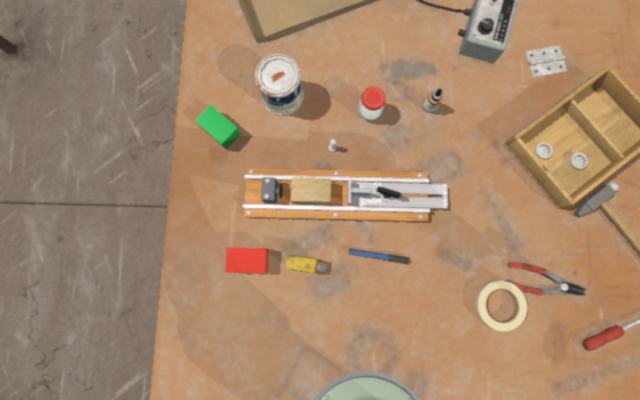

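View pics/side0.png

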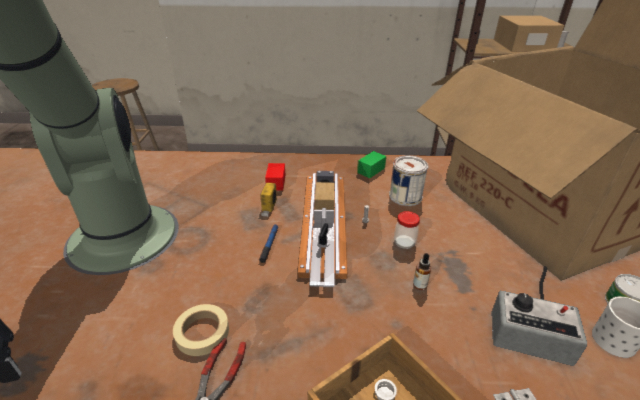

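Top: the jig lies across the middle, buffer at px (269,189), block (311,190), handle (389,192). The tape is at (306,264) and the marker at (379,256). Next I enlarge both views.

```bash
python3 - <<'E'
import cv2,pickle
d=pickle.load(open("f0.pkl","rb"))
t=d["top"]["frame"][155:275,225:465]; s=d["side"]["frame"][160:300,250:380]
cv2.imwrite("pics/tc.png",cv2.resize(t,None,fx=3.33,fy=3.33,interpolation=cv2.INTER_CUBIC))
cv2.imwrite("pics/sc.png",cv2.resize(s,None,fx=4,fy=4,interpolation=cv2.INTER_CUBIC))
E
```

```text
(no output)
```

View pics/tc.png

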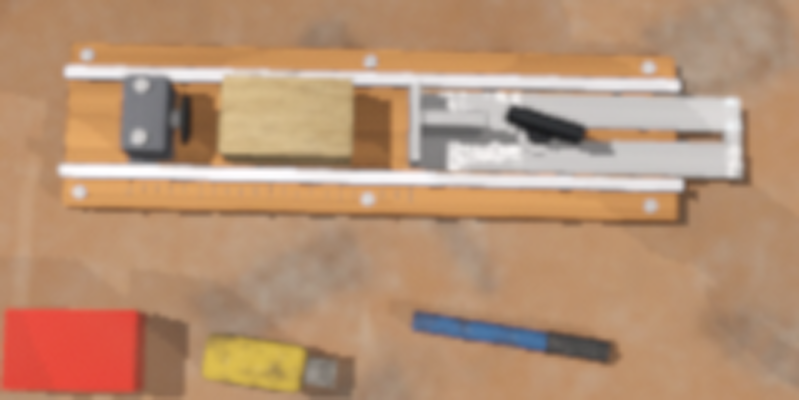

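View pics/sc.png

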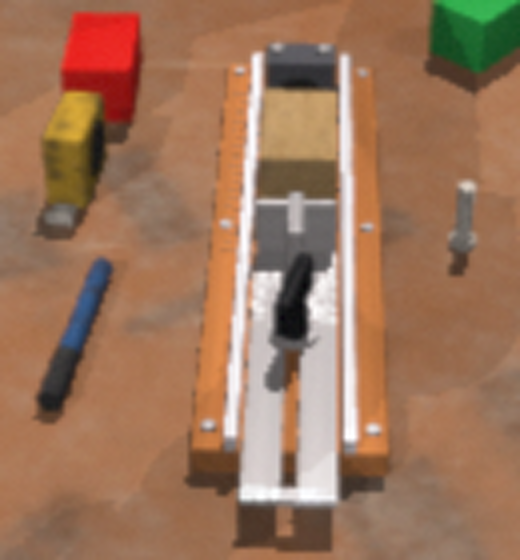

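Enlarged top crop: bed corners about (72,43), (678,57), (681,220) and (65,205). The block top spans (222,74) to (352,160), the stop face edge is at col 412, the rib top runs (425..490,117), the bar (508,112) to (584,134), and the plunger face is at about (188,118).

```bash
cat > h.py <<'E'
import numpy as np,pickle
from scipy.optimize import least_squares
d=pickle.load(open("f0.pkl","rb"))
def ray(n,u,v,z):
    f=d[n]; K,R,t=map(np.array,(f["mtx"],f["R"],f["t"]))
    c=-R.T@t; r=R.T@np.linalg.inv(K)@[u,v,1]; return c+r*(z-c[2])/r[2]
def proj(n,X):
    f=d[n]; p=f["mtx"]@(f["R"]@np.array(X)+f["t"]); return p[:2]/p[2]
top=lambda c,z:ray("top",225+(c[0]+.5)/3.33-.5,155+(c[1]+.5)/3.33-.5,z)
side=lambda c,z:ray("side",250+(c[0]+.5)/4-.5,160+(c[1]+.5)/4-.5,z)
E
python3 - <<'E'
from h import *
C=[(72,43),(678,57),(681,220),(65,205)]
J=np.array([(.06,.248),(.06,-.19),(-.06,-.19),(-.06,.248)])
W=np.array([top(c,.02)[:2] for c in C]); print(W)
T=lambda p,q:p[:2]+q@np.array([[np.cos(p[2]),np.sin(p[2])],[-np.sin(p[2]),np.cos(p[2])]])
s=least_squares(lambda p:(T(p,J)-W).ravel(),[.5,0,0]); p=s.x; print("jig",p,s.fun.round(4))
inv=lambda w:(w[:2]-p[:2])@np.array([[np.cos(p[2]),-np.sin(p[2])],[np.sin(p[2]),np.cos(p[2])]])
for n,c,z in [("blk",(222,74),.07),("blk",(353,76),.07),("blk",(352,160),.07),("blk",(219,155),.07),("stopface",(410,80),.065),("stopface",(410,163),.065),("ribfront",(422,117),.076),("ribback",(490,120),.076),("bar",(508,112),.074),("bar",(584,134),.074),("plng",(189,118),.045),("postfront",(172,80),.07),("stopend",(742,97),.026),("tape",(205,345),.06),("tape",(345,375),.02),("tape",(300,335),.062),("pen",(413,320),.017),("pen",(612,352),.017)]:
    w=top(c,z); print(n,w.round(4),inv(w).round(4))
print("side: rib back top",[ (side(c,.076).round(4),inv(side(c,.076)).round(4)) for c in [(296,232),(296,193)]])
for c in [(303,255),(290,305)]: print("bar side",inv(side(c,.074)).round(4))
for c in [(192,455),(388,455),(228,68),(366,68)]: print("bed side",inv(side(c,.02)).round(4))
E
```

```text
[[ 0.60516324  0.29844499]
 [ 0.6054974  -0.13969238]
 [ 0.48754201 -0.13982009]
 [ 0.48702239  0.29647425]]
jig [0.54635038 0.04985173 0.00152132] [ 0.0008 -0.0005  0.0011 -0.0004 -0.0009 -0.0004 -0.001   0.0013]
blk [0.5741 0.1839 0.07  ] [0.028 0.134]
blk [0.5749 0.0943 0.07  ] [0.0287 0.0444]
blk [0.5169 0.0936 0.07  ] [-0.0294  0.0438]
blk [0.5181 0.1837 0.07  ] [-0.0281  0.1339]
stopface [0.5742 0.0551 0.065 ] [0.0278 0.0052]
stopface [0.5166 0.0541 0.065 ] [-0.0297  0.0043]
ribfront [0.5465 0.0471 0.076 ] [ 0.0002 -0.0028]
ribback [0.5456 0.0013 0.076 ] [-0.0008 -0.0486]
bar [ 0.5518 -0.0111  0.074 ] [ 0.0053 -0.0609]
bar [ 0.538  -0.0623  0.074 ] [-0.0086 -0.1121]
plng [0.5475 0.2081 0.045 ] [0.0014 0.1583]
postfront [0.5691 0.2179 0.07  ] [0.023 0.168]
stopend [ 0.576  -0.1832  0.026 ] [ 0.0293 -0.2331]
tape [0.3909 0.1888 0.06  ] [-0.1552  0.1392]
tape [0.3735 0.0947 0.02  ] [-0.1728  0.0451]
tape [0.3992 0.1254 0.062 ] [-0.1471  0.0758]
pen [0.4127 0.048  0.017 ] [-0.1337 -0.0017]
pen [ 0.3942 -0.091   0.017 ] [-0.1523 -0.1406]
side: rib back top [(array([ 0.5483, -0.0007,  0.076 ]), array([ 0.0018, -0.0505])), (array([0.5475, 0.0418, 0.076 ]), array([ 0.0011, -0.0081]))]
bar side [ 0.0067 -0.0716]
bar side [-0.0006 -0.1207]
bed side [-0.0567 -0.1959]
bed side [ 0.0596 -0.192 ]
bed side [-0.0581  0.2374]
bed side [0.0544 0.2412]
```

```bash
cat >> h.py <<'E'
from scipy.spatial.transform import Rotation as Ro
def delta(o,xyz,yaw):
    A=Ro.from_euler("xyz",o["tool_rot"]); B=Ro.from_euler("xyz",[np.pi,0,yaw])
    return (A.inv().apply(np.array(xyz)-o["position"])*100).round(2),(A.inv()*B).as_rotvec(degrees=True).round(2)
E
python3 -c "
from h import *; from workcell import bot
print(delta(bot.observe(),[.546,.024,.16],1.572))"
```

```text
(array([ 52.89, -48.68,   7.12]), array([-5.000e-02, -3.000e-02, -7.295e+01]))
```

Request:
servo_tool --pt "8.5 3 -2.7 0 0 0 -4" --pt "8.5 7.2 -6.6 0 0 0 -10" --pt "8.5 11.5 -10.6 0 0 0 -16" --pt "8.5 15.8 -14.5 0 0 0 -22" --pt "8.5 20.1 -18.5 0 0 0 -28" --pt "8.5 24.4 -22.4 0 0 0 -34" --pt "8.5 28.7 -26.4 0 0 0 -40" --pt "8.5 32 -29.4 0 0 0 -45" --pt "8.5 34 -31.3 0 0 0 -48" --pt "8.5 35 -32.2 0 0 0 -49"

```text
clock: 1.1
position: [0.4247, -0.1836, 0.2314]
tool_rot: [3.141, -0.0, 1.158]
force: [0.1, -0.5, -0.0]
grip_width: 0.0849
finger_force: 0.0
```

```bash
python3 -c "
from h import *; from workcell import bot
o=bot.observe();print(o['clock'],o['position'],o['tool_rot'],o['qpos']);print(delta(o,[.546,.024,.16],1.572))"
```

```text
1.1 [ 0.42471514 -0.18363021  0.23136675] [ 3.14148611e+00 -4.70449213e-04  1.15815391e+00] [ 0.61895676  0.28553364 -0.40957085  1.99475512  0.14442729  0.88873401
 -0.27977975]
(array([23.88,  2.78,  7.15]), array([ 1.000e-02, -3.000e-02, -2.371e+01]))
```

Request:
servo_tool --pt "8.5 4 0.5 0 0 0 -5" --pt "8.5 8 1 0 0 0 -10" --pt "8.5 12 1.4 0 0 0 -15" --pt "8.5 16 1.9 2 0 0 -20" --pt "8.5 20 2.3 4 0 0 -23.7" --pt "8.5 22.5 2.6 6 0 0 -23.7" --pt "8.5 23.9 2.8 7.1 0 0 -23.7" --pt "8.5 23.9 2.8 7.1 0 0 -23.7" --pt "8.5 23.9 2.8 7.1 0 0 -23.7"

```text
clock: 2.0
position: [0.5457, 0.0203, 0.1602]
tool_rot: [-3.141, 0.0, 1.568]
force: [0.0, -1.3, 0.0]
grip_width: 0.0847
finger_force: 0.0
```

```bash
python3 -c "
from h import *; from workcell import bot
o=bot.observe();print(o['clock'],o['position'],o['tool_rot'],o['qpos']);print(delta(o,[.546,.024,.042],1.572))
for n in ('top','side'):
    f=bot.grab_frame(n)['frame']
    import cv2
    c=f[140:290,220:460] if n=='top' else f[130:300,230:400]
    cv2.imwrite(f'pics/{n}1.png',cv2.resize(c,None,fx=3,fy=3,interpolation=2))
"
```

```text
2.0 [0.54569691 0.02034079 0.16020471] [-3.14074018e+00  2.28293735e-04  1.56784987e+00] [ 0.22438695  0.52819947 -0.50646997  1.85746149  0.33407734  0.84155993
 -0.45286497]
(array([ 0.37,  0.04, 11.82]), array([-0.05,  0.01, -0.24]))
```

View pics/side1.png

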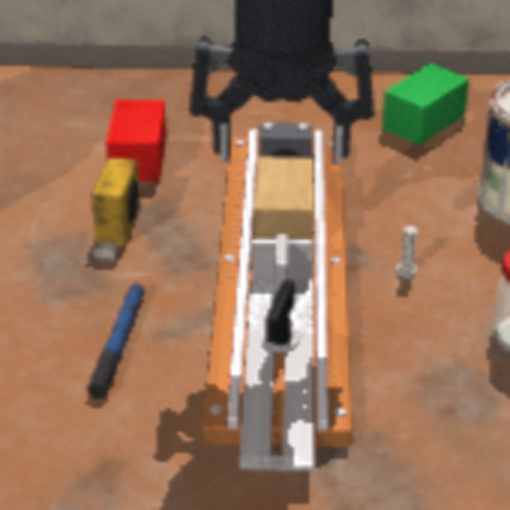

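The gripper stands centred over the rib, with everything undisturbed. I lower it and close on the rib.

Request:
servo_tool --pt "6 0.2 0 3 0 0 0" --pt "5 0.4 0 6 0 0 0" --pt "5 0.4 0 9 0 0 0" --pt "5 0.4 0 11 0 0 0" --pt "5 0.4 0 11.7 0 0 0" --pt "5 0.4 0 11.7 0 0 0" --pt "3 0.4 0 11.7 0 0 0" --pt "2 0.4 0 11.7 0 0 0" --force 30

```text
clock: 2.9
position: [0.5467, 0.0244, 0.0445]
tool_rot: [3.14, -0.0, 1.567]
force: [0.2, 0.6, -0.8]
grip_width: 0.0218
finger_force: 0.0
```

Request:
servo_tool --pt "0.5 0 0 0 0 0 0" --pt "0.5 0 0 0 0 0 0" --pt "0.5 0 0 0 0 0 0" --pt "0.5 0 0 0 0 0 0"

```text
clock: 3.3
position: [0.5477, 0.0245, 0.0445]
tool_rot: [3.138, -0.0, 1.567]
force: [6.9, -2.2, 3.2]
grip_width: 0.0096
finger_force: 36.5
```

Request:
servo_tool --pt "0.5 0.2 0.1 0 0 0 0" --pt "0.5 0.5 0.1 0 0 0 0" --pt "0.5 0.8 0.1 0 0 0 0" --pt "0.5 1.2 0.1 0 0 0 0" --pt "0.5 1.6 0.1 0 0 0 0" --pt "0.5 2.0 0.1 0 0 0 0" --pt "0.5 2.4 0.1 0 0 0 0" --pt "0.5 2.7 0.1 0 0 0 0" --pt "0.5 2.9 0.1 0 0 0 0" --pt "0.5 3.0 0.1 0 0 0 0"

```text
clock: 4.3
position: [0.5477, 0.0531, 0.0445]
tool_rot: [3.14, 0.002, 1.566]
force: [-2.9, -9.8, 14.4]
grip_width: 0.009
finger_force: 38.1
```

Request:
servo_tool --pt "0.5 0.1 0 0 0 0 0" --pt "0.5 0.2 0 0 0 0 0" --pt "0.5 0.3 0 0 0 0 0" --pt "0.5 0.4 0 0 0 0 0" --pt "0.5 0.5 0 0 0 0 0" --pt "0.5 0.6 0 0 0 0 0" --pt "0.5 0.7 0 0 0 0 0" --pt "0.5 0.8 0 0 0 0 0" --pt "0.5 0.9 0 0 0 0 0" --pt "0.5 1.0 0 0 0 0 0"

```text
clock: 5.3
position: [0.5477, 0.0629, 0.0445]
tool_rot: [3.141, 0.002, 1.566]
force: [-1.6, -10.0, 14.8]
grip_width: 0.0094
finger_force: 38.2
```

Request:
servo_tool --pt "0.5 0.1 0 0 0 0 0" --pt "0.5 0.2 0 0 0 0 0" --pt "0.5 0.3 0 0 0 0 0" --pt "0.5 0.4 0 0 0 0 0" --pt "0.5 0.5 0 0 0 0 0" --pt "0.5 0.6 0 0 0 0 0" --pt "0.5 0.7 0 0 0 0 0" --pt "0.5 0.8 0 0 0 0 0" --pt "0.5 0.9 0 0 0 0 0" --pt "0.5 1.0 0 0 0 0 0"

```text
clock: 6.3
position: [0.5476, 0.0726, 0.0445]
tool_rot: [3.141, 0.003, 1.566]
force: [-3.2, -11.7, 15.6]
grip_width: 0.0092
finger_force: 38.4
```

Request:
servo_tool --pt "0.5 0.1 0 0 0 0 0" --pt "0.5 0.2 0 0 0 0 0" --pt "0.5 0.3 0 0 0 0 0" --pt "0.5 0.4 0 0 0 0 0" --pt "0.5 0.5 0 0 0 0 0" --pt "0.5 0.6 0 0 0 0 0" --pt "0.5 0.7 0 0 0 0 0" --pt "0.5 0.8 0 0 0 0 0"

```text
clock: 7.1
position: [0.5477, 0.0806, 0.0445]
tool_rot: [3.141, 0.003, 1.566]
force: [-3.2, -11.2, 14.8]
grip_width: 0.0094
finger_force: 38.5
```

```bash
python3 -c "
from workcell import bot
import cv2
f=bot.grab_frame('top')['frame']; print(bot.observe()['force'])
cv2.imwrite('pics/top2.png',cv2.resize(f[160:230,230:400],None,fx=4.7,fy=4.7,interpolation=2))
"
```

```text
[ -2.9589047  -10.48774066  15.1998389 ]
```

View pics/top2.png

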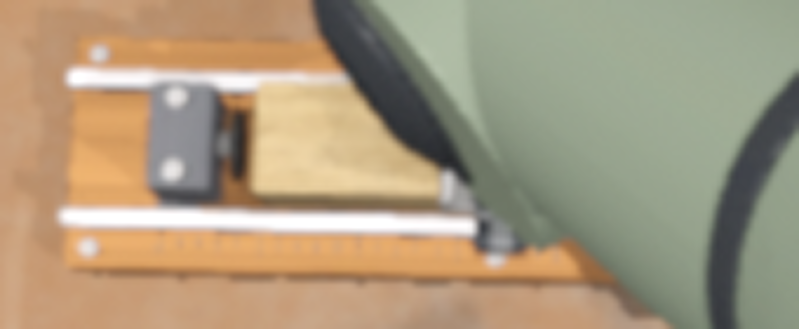

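The block is pushed up square, with its front edge at col 252 just short of the plunger face at col 243. From here I creep and feel for contact.

Request:
servo_tool --pt "0.5 0.05 0 0 0 0 0" --pt "0.5 0.1 0 0 0 0 0" --pt "0.5 0.15 0 0 0 0 0" --pt "0.5 0.2 0 0 0 0 0" --pt "0.5 0.25 0 0 0 0 0" --pt "0.5 0.3 0 0 0 0 0"

```text
clock: 7.75
position: [0.5476, 0.0836, 0.0444]
tool_rot: [3.141, 0.003, 1.566]
force: [-3.2, -11.4, 16.5]
grip_width: 0.0092
finger_force: 38.4
```

Request:
servo_tool --pt "0.5 0.03 0 0 0 0 0" --pt "0.5 0.06 0 0 0 0 0" --pt "0.5 0.09 0 0 0 0 0" --pt "0.5 0.1 0 0 0 0 0"

```text
clock: 8.15
position: [0.5476, 0.0847, 0.0444]
tool_rot: [3.141, 0.003, 1.566]
force: [-4.2, -12.0, 16.0]
grip_width: 0.0097
finger_force: 38.4
```

Request:
servo_tool --pt "0.5 0.03 0 0 0 0 0" --pt "0.5 0.06 0 0 0 0 0" --pt "0.5 0.09 0 0 0 0 0" --pt "0.5 0.1 0 0 0 0 0"

```text
clock: 8.55
position: [0.5476, 0.0857, 0.0445]
tool_rot: [3.141, 0.003, 1.566]
force: [-3.9, -11.3, 16.1]
grip_width: 0.0095
finger_force: 38.4
```

Request:
servo_tool --pt "0.5 0.03 0 0 0 0 0" --pt "0.5 0.06 0 0 0 0 0" --pt "0.5 0.08 0 0 0 0 0" --pt "0.5 0.08 0 0 0 0 0"

```text
clock: 8.95
position: [0.5476, 0.0864, 0.0444]
tool_rot: [3.141, 0.003, 1.566]
force: [-2.1, -10.8, 16.4]
grip_width: 0.0093
finger_force: 38.4
```

Request:
servo_tool --pt "0.5 0.03 0 0 0 0 0" --pt "0.5 0.06 0 0 0 0 0" --pt "0.5 0.08 0 0 0 0 0" --pt "0.5 0.08 0 0 0 0 0"

```text
clock: 9.35
position: [0.5477, 0.0873, 0.0445]
tool_rot: [3.141, 0.003, 1.566]
force: [-3.6, -11.5, 16.2]
grip_width: 0.0094
finger_force: 38.5
```

Request:
servo_tool --pt "0.5 0.03 0 0 0 0 0" --pt "0.5 0.06 0 0 0 0 0" --pt "0.5 0.08 0 0 0 0 0" --pt "0.5 0.08 0 0 0 0 0"

```text
clock: 9.75
position: [0.5476, 0.0881, 0.0445]
tool_rot: [3.141, 0.003, 1.566]
force: [-2.7, -11.2, 15.6]
grip_width: 0.0093
finger_force: 38.5
```

Request:
servo_tool --pt "0.5 0.03 0 0 0 0 0" --pt "0.5 0.06 0 0 0 0 0" --pt "0.5 0.08 0 0 0 0 0" --pt "0.5 0.08 0 0 0 0 0"

```text
clock: 10.15
position: [0.5477, 0.0889, 0.0445]
tool_rot: [3.141, 0.003, 1.566]
force: [-3.3, -10.9, 15.9]
grip_width: 0.0095
finger_force: 38.5
```

Request:
servo_tool --pt "0.5 0.03 0 0 0 0 0" --pt "0.5 0.06 0 0 0 0 0" --pt "0.5 0.08 0 0 0 0 0" --pt "0.5 0.08 0 0 0 0 0"

```text
clock: 10.55
position: [0.5477, 0.0892, 0.0445]
tool_rot: [3.141, 0.003, 1.566]
force: [-3.0, -14.5, 16.4]
grip_width: 0.0093
finger_force: 38.6
```

```bash
python3 -c "
from workcell import bot
import cv2
f=bot.grab_frame('top')['frame']; print(bot.observe()['force'])
cv2.imwrite('pics/top3.png',cv2.resize(f[160:230,230:400],None,fx=4.7,fy=4.7,interpolation=2))
"
```

```text
[ -2.99831399 -13.07756257  16.61414533]
```

View pics/top3.png

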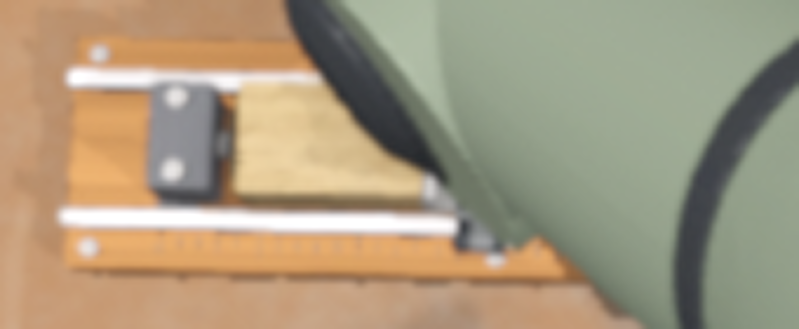

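The block's front edge (col 237) now covers the plunger and the force has risen about 3 N, so it is in contact. I press in about 1 mm more.

Request:
servo_tool --pt "0.5 0.02 0 0 0 0 0" --pt "0.5 0.04 0 0 0 0 0" --pt "0.5 0.06 0 0 0 0 0" --pt "0.5 0.06 0 0 0 0 0" --pt "0.5 0.06 0 0 0 0 0"

```text
clock: 11.1
position: [0.5476, 0.0895, 0.0445]
tool_rot: [3.141, 0.003, 1.566]
force: [-3.4, -15.3, 16.9]
grip_width: 0.0093
finger_force: 38.7
```

Request:
servo_tool --pt "0.5 0.02 0 0 0 0 0" --pt "0.5 0.04 0 0 0 0 0" --pt "0.5 0.06 0 0 0 0 0" --pt "0.5 0.06 0 0 0 0 0" --pt "0.5 0.06 0 0 0 0 0"

```text
clock: 11.6
position: [0.5476, 0.0897, 0.0444]
tool_rot: [3.141, 0.004, 1.565]
force: [-2.5, -17.9, 18.3]
grip_width: 0.0094
finger_force: 38.8
```

Request:
servo_tool --pt "0.5 0.02 0 0 0 0 0" --pt "0.5 0.02 0 0 0 0 0" --pt "0.5 0.02 0 0 0 0 0"

```text
clock: 11.9
position: [0.5476, 0.0898, 0.0445]
tool_rot: [3.141, 0.004, 1.565]
force: [-3.0, -18.2, 18.9]
grip_width: 0.0096
finger_force: 38.9
```

Request:
servo_tool --pt "2 0 0 0 0 0 0" --pt "4 0 0 0 0 0 0" --pt "5 0 0 0 0 0 0" --pt "5 0 0 0 0 0 0" --pt "5 0 0 -2 0 0 0" --pt "5 0 0 -5 0 0 0" --pt "5 0 0 -8 0 0 0" --pt "5 0 0 -8 0 0 0" --pt "5 0 0 -8 0 0 0"

```text
clock: 12.8
position: [0.5475, 0.093, 0.1236]
tool_rot: [3.141, -0.0, 1.568]
force: [0.1, 0.8, -0.0]
grip_width: 0.05
finger_force: 0.0
```

```bash
python3 -c "
from h import *; from workcell import bot
o=bot.observe();print(o['clock'],o['position'],o['tool_rot'],o['qpos'],o['force']);print(delta(o,[.5463,-.040,.125],1.306))"
```

```text
12.8 [0.54748685 0.0930182  0.12361157] [ 3.14055775e+00 -6.55865657e-05  1.56750534e+00] [ 0.067888    0.58964928 -0.47637404  1.86198153  0.37238906  0.77761786
 -0.61176286] [ 0.06145244  0.77763133 -0.0308325 ]
(array([-13.3 ,  -0.07,  -0.14]), array([ 6.000e-02, -1.000e-02,  1.498e+01]))
```

Request:
servo_tool --pt "5 -2 0 0 0 0 3" --pt "5 -5 0 0 0 0 7" --pt "5 -8 0 0 0 0 11" --pt "5 -11 -0.1 0 0 0 15" --pt "5 -12.7 -0.1 0 0 0 15" --pt "5 -13.3 -0.1 0 0 0 15" --pt "5 -13.3 -0.1 0 0 0 15" --pt "5 -13.3 -0.1 0 0 0 15"

```text
clock: 13.6
position: [0.5457, -0.039, 0.123]
tool_rot: [-3.141, -0.0, 1.307]
force: [0.4, -0.1, 0.0]
grip_width: 0.0498
finger_force: 0.0
```

```bash
python3 -c "
from h import *; from workcell import bot
o=bot.observe();print(delta(o,[.5463,-.040,.043],1.306))
import cv2
for n in ('side',):
    f=bot.grab_frame(n)['frame']; cv2.imwrite('pics/s4.png',cv2.resize(f[130:300,230:400],None,fx=3.5,fy=3.5,interpolation=2))"
```

```text
(array([-0.09,  0.09,  8.  ]), array([-0.04, -0.03,  0.04]))
```

View pics/s4.png

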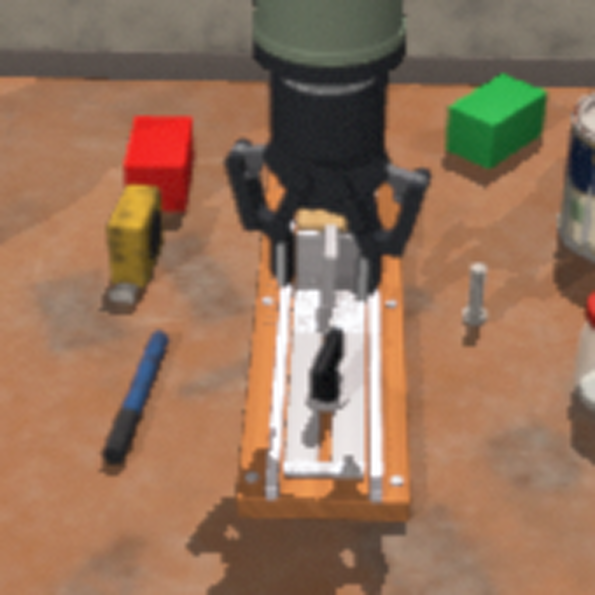

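The gripper is above the bar (px 325,365), and the stop and block are against the buffer. I lower and grip the bar.

Request:
servo_tool --pt "5 -0.1 0.1 2.5 0 0 0" --pt "5 -0.1 0.1 5 0 0 0" --pt "5 -0.1 0.1 7 0 0 0" --pt "5 -0.1 0.1 7.9 0 0 0" --pt "5 -0.1 0.1 7.9 0 0 0" --pt "3 -0.1 0.1 7.9 0 0 0" --pt "2 -0.1 0.1 7.9 0 0 0" --pt "0.8 -0.1 0.1 7.9 0 0 0" --pt "0.8 -0.1 0.1 7.9 0 0 0" --pt "0.8 -0.1 0.1 7.9 0 0 0" --force 50

```text
clock: 14.65
position: [0.5473, -0.041, 0.046]
tool_rot: [3.14, -0.0, 1.305]
force: [-6.0, 1.7, 20.6]
grip_width: 0.0109
finger_force: 66.0
```

Request:
servo_tool --pt "0.8 0 0 -0.2 0 0 0" --pt "0.8 0 0 -0.2 0 0 5" --pt "0.8 0 0 -0.2 0 0 10" --pt "0.8 0 0 -0.2 0 0 15" --pt "0.8 0 0 -0.2 0 0 20" --pt "0.8 0 0 -0.2 0 0 25" --pt "0.8 0 0 -0.2 0 0 30" --pt "0.8 0 0 -0.2 0 0 35" --pt "0.8 0 0 -0.2 0 0 40" --pt "0.8 0 0 -0.2 0 0 40"

```text
clock: 15.65
position: [0.5459, -0.0402, 0.0464]
tool_rot: [-3.14, 0.001, 0.605]
force: [-4.1, 5.0, -4.2]
grip_width: 0.011
finger_force: 60.6
```

```bash
python3 -c "
from workcell import bot
o=bot.observe();print(o['moment'],o['force'],o['qpos'])"
```

```text
[ 1.19133242  0.7521632  -0.18959663] [-4.1499317   4.96731468 -4.23308909] [ 0.08633859  0.67167541 -0.16668094  1.92697807  0.19411071  0.55941649
 -1.17547377]
```

Request:
servo_tool --pt "0.8 0 0 0 0 0 4" --pt "0.8 0 0 0 0 0 8" --pt "0.8 0 0 0 0 0 12" --pt "0.8 0 0 0 0 0 16" --pt "0.8 0 0 0 0 0 19" --pt "0.8 0 0 0 0 0 22" --pt "0.8 0 0 0 0 0 22"

```text
clock: 16.35
position: [0.5455, -0.0394, 0.0464]
tool_rot: [-3.14, 0.002, 0.223]
force: [-5.0, 9.7, -2.6]
grip_width: 0.0112
finger_force: 61.1
```

```bash
python3 -c "
from workcell import bot
o=bot.observe();print(o['moment'],o['force'],o['tool_rot'])"
```

```text
[ 2.13983875  1.24339727 -0.02141137] [-5.04488528  9.69229739 -2.6213246 ] [-3.13950926e+00  1.50068007e-03  2.23228452e-01]
```

Request:
servo_tool --pt "0.8 0 0 0 0 0 1" --pt "0.8 0 0 0 0 0 2" --pt "0.8 0 0 0 0 0 3" --pt "0.8 0 0 0 0 0 3"

```text
clock: 16.75
position: [0.5455, -0.0393, 0.0464]
tool_rot: [-3.139, 0.002, 0.172]
force: [-5.9, 9.9, -2.0]
grip_width: 0.0114
finger_force: 61.0
```

```bash
python3 -c "
from workcell import bot
o=bot.observe();print(o['moment'],o['force'],o['tool_rot'])"
```

```text
[2.27188    1.28966728 0.09769209] [-5.89137092  9.86000594 -1.99703404] [-3.13935321e+00  1.61986301e-03  1.72329551e-01]
```

Request:
servo_tool --pt "0.8 0 0 0 0 0 1" --pt "0.8 0 0 0 0 0 2" --pt "0.8 0 0 0 0 0 3" --pt "0.8 0 0 0 0 0 3"

```text
clock: 17.15
position: [0.5455, -0.0393, 0.0464]
tool_rot: [-3.14, 0.002, 0.122]
force: [-7.2, 9.7, -0.4]
grip_width: 0.0113
finger_force: 75.8
```

```bash
python3 -c "
from workcell import bot
o=bot.observe();print(o['moment'],o['force'],o['tool_rot'])"
```

```text
[2.16949419 1.23590006 1.46188661] [-7.19340238  9.70336059 -0.43759653] [-3.13973614e+00  1.71759667e-03  1.21704359e-01]
```

Request:
servo_tool --pt "0.8 0 0 0 0 0 1" --pt "0.8 0 0 0 0 0 2" --pt "0.8 0 0 0 0 0 3" --pt "0.8 0 0 0 0 0 3"

```text
clock: 17.55
position: [0.5456, -0.0392, 0.0465]
tool_rot: [-3.14, 0.002, 0.071]
force: [-7.0, 8.2, -0.5]
grip_width: 0.0109
finger_force: 98.3
```

```bash
python3 -c "
from workcell import bot
o=bot.observe();print(o['moment'],o['force'],o['tool_rot'])"
```

```text
[1.94593023 1.32275416 2.26882651] [-6.95802967  8.17912718 -0.45198518] [-3.14003836e+00  1.76142825e-03  7.05964132e-02]
```

The moment jumped, so the handle is at its stop. I unwind the over-turn, release and lift.

Request:
servo_tool --pt "0.8 0 0 0 0 0 -2" --pt "0.8 0 0 0 0 0 -4" --pt "0.8 0 0 0 0 0 -4" --pt "2 0 0 0 0 0 -4" --pt "4 0 0 0 0 0 -4" --pt "5 0 0 0 0 0 -4" --pt "5 0 0 -2 0 0 -4" --pt "5 0 0 -6 0 0 -4" --pt "5 0 0 -10 0 0 -4" --pt "5 0 0 -14 0 0 -4"

```text
clock: 18.55
position: [0.5464, -0.0414, 0.1881]
tool_rot: [3.142, -0.0, 0.136]
force: [0.4, 0.3, -0.1]
grip_width: 0.05
finger_force: 0.0
```

Request:
servo_tool --pt "5 -4 0 -2 0 0 0" --pt "5 -8 4 -2 0 0 0" --pt "5 -8 8 -2 0 0 0" --pt "5 -8 12 -2 0 0 0" --pt "5 -8 16 -2 0 0 0" --pt "5 -8 20 -2 0 0 0" --pt "5 -8 24 -2 0 0 0" --pt "5 -8 24 -2 0 0 0" --pt "5 -8 24 -2 0 0 0"

```text
clock: 19.45
position: [0.4996, -0.2906, 0.2062]
tool_rot: [-3.141, 0.0, 0.135]
force: [-0.2, 0.6, -0.2]
grip_width: 0.0502
finger_force: 0.0
```

```bash
python3 -c "
from workcell import bot
import cv2
o=bot.observe();print(o['clock'],o['position'],o['force'],o['qd'].max())
f=bot.grab_frame('top')['frame']; cv2.imwrite('pics/t5.png',cv2.resize(f[155:275,225:465],None,fx=3.33,fy=3.33,interpolation=2))"
```

```text
19.45 [ 0.49961627 -0.29059565  0.20615695] [-0.16188482  0.55500543 -0.24972802] 0.019370029122990646
```

View pics/t5.png

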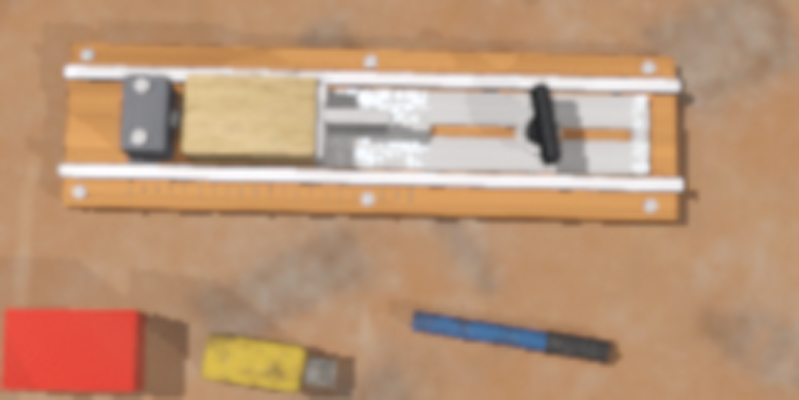

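The handle bar runs from (538,87) to (552,162), nearly across the jig at about 1.38 rad. The block (183–318, 75–158) sits square between stop and plunger, and the tape and marker have not moved.

```bash
python3 -c "
from workcell import bot
print(bot.job_done())"
```

```text
the job is handed in; nothing more can be done
None
```

The job is handed in, with no verdict returned: by force readings the block was nipped at about 7 N against the buffer before the handle was touched, and the last top view shows it square, the handle at its stop (about 1.38 rad), the tape measure and marker unmoved; the bolt was not in that view.

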